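# Draw the tool chest's safety bolt

## Robot

A 6-joint arm with a two-finger parallel gripper is mounted at the origin on the work surface. World frame = base frame: x ahead of the robot, y to its left, z up, the work surface at z = 0. Lengths are in m, angles in rad, forces in N, time in s.
With the tool pointing down it reaches from about 0.375 to 0.9 m from the base axis. Payload 3.1 kg.
Tool frame: the origin (TCP) lies where the fingers leave the gripper's body, on its centre line; the fingertips stand 73 mm ahead of it and the grasp point (between the pads) lies 54 mm ahead of it; z points along the fingers, y is the line along which they close (so a half turn about z gives the same grasp; the last joint's range is limited). The gripper opens to 85 mm and grips with 20 to 120 N. Pads are 22 mm wide; open, the fingers measure 114 mm over their backs; the gripper's body (76 mm by 85 mm) begins 54 mm behind the grasp point. The pads swing forward as they close: fully open they stand 13 mm farther back than shut.
Start: joints at [-0.178, 0.527, 1.433, -0, 1.181, -0.178], TCP at [0.625, 0, 0.304] pointing down, gripper open.
Joint ranges: [-3.08, 3.08], [-0.75, 2.2], [0.22, 2.44], [-1.43, 4.57], [0, 2.65], [-2.85, 2.85]. Speed limits (rad/s): [2.79, 2.79, 3.14, 3.14, 3.14, 3.14].

## Interface

Orientations are given as a unit quaternion [x, y, z, w].
In Python, from station import manip gives the robot as it stands.
- The arm moves only by the shell command python3 -m crank 'ROWS' [FORCE]. ROWS is JSON, a list of rows, each an object with "dp": the shift along the tool's x, y, z normalised to -1 to 1, where 1 is 50 cm, a list of three; "delta_rot": the turn, a rotation vector about the tool's x, y, z normalised to -1 to 1, where 1 is 2 pi rad, a list of three; "fingers": the opening, from -1 (shut) to 1 (fully open). A call has 1 to 12 rows; each row shifts and turns the commanded pose from where the row before left it, along the tool's axes as they then stand; what a row does not reach is not made up. A row lasts 1/12 s, in which the tool goes at most 41.7 mm and 7.16 degrees, less where a joint would pass 70% of its speed; a pose out of reach is approached as far as the arm can. A call with a number of a shift or a turn outside -1 to 1 is refused whole. A call with a gripper value outside its range is refused whole. The fingers move at their own pace and stop on an object; FORCE is the grip in N (left out, the last holds). Time passes only in rows, so rows that do not move let the fingers close. It gives the time, the measured TCP pose, the force, the opening and the grip force at its end, in the units of the state.
- manip.sense(): the state, without advancing time (a new reading comes with each control period).
- manip.snapshot(name): name is "scene" or "side" or "wrist"; returns (picture, depth): 420x560x3 uint8, red, green, blue; 420x560 float32, m along the optical axis (not along the pixel's ray), 0 where there is no reading.
- manip.camera_model(name): a dict with "fx", "fy", "cx", "cy" (pixels), "origin" and "attitude" of the camera in the world. Camera axes: x right, y up, looking along -z (the intrinsics and any distortion apply to the point x, -y, -z); pixel columns grow to the right and rows downward; lengths in m; the calibration is good to about 2 mm. A picture is of the moment at which its call begins: read the wrist's pose just before it. camera_model takes no time and is no camera call; for the wrist camera it gives the pose at the moment of the call.
- manip.sign_off(): hands the job in; it is judged then, once.
The state is a dict: "t": time; "q": joint angles; "qd": joint speeds; "tau": joint torques, N m; "tcp_pos": TCP position; "tool_rot": TCP orientation; "force": force on the tool from outside, world axes, zero at the start; "ft_torque": the same for the moment, N m; "finger_gap": opening from 0.0 (shut) to 1.0 (fully open); "gripper_force": force on a finger pad.
Only numpy, scipy, OpenCV 4.12 (cv2) and the standard library are available. Lean on these libraries where they do the work, as an engineer would, in place of code of your own. Each camera call takes 0.05 s, during which the arm holds its last target. There are 200 camera calls.

## Task

Draw the bolt on top of the blue tool chest: press the yellow spring safety catch down with one fingertip and, keeping it down the whole way, push the bolt's red tab with the other fingertip away from the lid until the bolt is fully drawn. Then let go, so that the catch springs back up and locks the bolt open. Do not shift or lift the chest, and leave the other things where they are.

Things in the scene. Friction and masses are not known exactly. Their poses are not given: they have to be found in the camera images.
- chest: Blue steel tool chest, 200 (its x) x 320 (its y) x 110 mm high, about 7 kg, loose on rubber feet. Origin: centre of its underside; z up. On top, the part with y below -25 mm is the lid; the rest is a fixed deck with the bolt and the catch side by side, both along the chest's y.
- bolt (a joint): Travel of the bolt, a 14 mm steel rod at chest x = 28 mm: 0 = shot into the keeper on the lid (starts within 2 mm of it), 0.048 m = fully drawn, to the chest's +y. 3 N friction, no spring. With the catch up, its tooth sits between the bolt's teeth (every 12 mm) and the bolt moves only 3 mm; pressing the catch over 6 mm frees it. At 0.048 the risen catch locks it open.
- tab_face (a point): Centre of the red tab's face that is pushed (looks to the chest's -y; push it to +y). Moves with the bolt, on which the tab stands: 30 mm wide in chest x, 8 mm thick in y, top 178 mm above the chest's underside, this point 160 mm; at bolt 0 it lies at chest x 28, y 16 mm. Its middle line is 58 mm in x from the catch's.
- catch (a joint): How far the yellow catch is pressed straight down: 0 = up (sprung), 0.012 m = at its stop. Spring: about 3.6 N to start, 7 N at the stop.
- catch_top (a point): Centre of the top of the yellow catch, a smooth bar 24 mm wide in chest x, 120 mm long in y, at chest x -30, y -34 to 86 mm; top 158 mm above the chest's underside when up, 146 mm when fully pressed; its steel housing, 32 mm wide, ends at 141 mm. Press it anywhere along its length; a fingertip can slide along it.
- guide_top (a point): Top of the dark guide between tab and lid, at chest x 28, y -12 mm. The keeper (y -43), this guide and a second one (y 93 mm) are 34 mm in x by 14 mm in y, tops 136 mm above the chest's underside: keep the fingertip that pushes the tab above that.
- bell: Brass hand bell 52 mm across, 70 mm tall, standing on the chest's lid (chest y about -115 mm). Origin: centre of its underside. Leave alone.
- padlock: Brass padlock 22 x 42 mm, 68 mm tall, standing on the chest's lid (chest y about -115 mm). Origin: centre of its underside. Leave alone.
- carton: Small cardboard carton 85 x 60 x 55 mm on the table, left of the chest. Origin: centre of its underside. Leave alone.
- tape: Grey tape roll 100 mm across, 45 mm high, on the table, right of the chest. Origin: centre of its underside. Leave alone.
- sprayer: White spray bottle with a yellow head, 86 mm across, 253 mm tall, standing on the left of the table. Origin: centre of its underside. Leave alone.
- tin: Green tin 70 mm across, 90 mm tall, on the left of the table. Origin: centre of its underside. Leave alone.
- driver: Orange screwdriver lying on the right of the table. Origin: under its middle. Leave alone.

How it is judged:
On the way, in this order (a step that is already met when the one before it is completed fails the run):
1. the catch is pressed down clear of the bolt's teeth (more than 6.5 mm), the bolt still shot (value of joint catch above 0.0065 m and value of joint bolt below 0.006 m), for 0.1 s.
2. the bolt is drawn at least 44 of its 48 mm (value of joint bolt above 0.044 m), for 0.1 s.
At the end, for the whole second after the job is handed in: the bolt is drawn at least 44 of its 48 mm, the catch is back up (within 3 mm of its rest), the chest stands flat within 30 mm of where it stood, and every other thing is within 30 mm of where it was (value of joint bolt above 0.044 m and value of joint catch below 0.003 m and angle between chest's own z axis and vertical below 0.05 rad and distance of each of chest, bell, padlock, carton, tape, sprayer, tin, driver from where it was at the start of the episode below 0.03 m and linear speed of chest below 0.02 m/s); the robot touches nothing.
It fails at once if the catch comes up (less than 4 mm down) while the bolt is on its way (between 7 and 42 mm) (value of joint bolt between 0.007 and 0.042 m and value of joint catch below 0.004 m).
It fails at once if the chest is lifted, tipped or shoved more than 30 mm (height (world z) of chest above 0.012 m or angle between chest's own z axis and vertical above 0.08 rad or distance of chest from where it was at the start of the episode above 0.03 m).
It fails at once if a bystander is lifted, carried or moved more than 30 mm (distance of any of bell, padlock, carton, tape, sprayer, tin, driver from where it was at the start of the episode above 0.03 m).
It also fails if it takes over 35 s, if anything falls off the work surface, if the arm or the gripper's body presses on something with over 40 N, if the wrist force passes 120 N, or if a joint passes its speed limit or range.

## Working session

There is one attempt and no reset: what is moved stays moved. The work goes in short steps, Python scripts to look and compute and a shell command to move; the robot and the scene stay as the last step left them, time stands still between calls to the robot, and variables do not carry over. Pictures are saved under pics/ and viewed, at most 10 in all, crops included, and the job is handed in when it is done.

```bash
mkdir -p pics; ls; cat > h.py <<'E'
import numpy as np, cv2
from station import manip
from scipy.spatial.transform import Rotation as R
def cam(n):
    m=manip.camera_model(n); im,d=manip.snapshot(n); return m,im,d
def cloud(m,d):
    v,u=np.indices(d.shape); x=(u-m['cx'])/m['fx']*d; y=(v-m['cy'])/m['fy']*d
    P=np.stack([x,-y,-d],-1); A=np.array(m['attitude'])
    Rm=A if A.shape==(3,3) else R.from_quat(A).as_matrix()
    return P@Rm.T+np.array(m['origin'])
E
python3 - <<'E'
from h import *
s=manip.sense(); print(s)
for n in ['scene','wrist']:
    m,im,d=cam(n); print(n,m); cv2.imwrite(f'pics/{n}0.png',im[...,::-1]); np.savez(f'{n}0.npz',im=im,d=d,P=cloud(m,d))
E
```

```text
pics
{'t': 0.0, 'q': array([-1.78500480e-01,  5.28472171e-01,  1.43391922e+00, -3.32690971e-06,
        1.18136629e+00, -1.78532160e-01]), 'qd': array([ 0.00064316, -0.00036521, -0.00058594, -0.00160644, -0.00070373,
        0.00182023]), 'tau': array([ 2.50220628e-04, -4.42344439e+01, -1.78024775e+01, -2.06930472e-04,
        8.36740597e-03,  2.24214921e-05]), 'tcp_pos': array([6.24438782e-01, 1.29718164e-04, 3.02924363e-01]), 'tool_rot': array([ 7.07094718e-01,  7.07118015e-01, -6.18629603e-04, -8.88330699e-04]), 'force': array([-0.37921032,  0.23445674,  0.14792255]), 'ft_torque': array([-0.02477586,  0.00840395, -0.06820691]), 'gripper_force': 0.0, 'finger_gap': 1.005137391718764}
scene {'fx': 529.5546182466126, 'fy': 529.5546182466126, 'cx': 284.52429279045487, 'cy': 203.48062143891454, 'origin': array([1.69059024, 0.24810567, 1.07336776]), 'attitude': array([0.26641764, 0.34177238, 0.69859736, 0.56936369])}
wrist {'fx': 346.101731306791, 'fy': 346.101731306791, 'cx': 278.95891094705473, 'cy': 208.02715380153643, 'origin': array([0.62534439, 0.08501851, 0.37277007]), 'attitude': array([-1.64619179e-01,  1.54200191e-03,  3.09687738e-04,  9.86355946e-01])}
```

View pics/scene0.png

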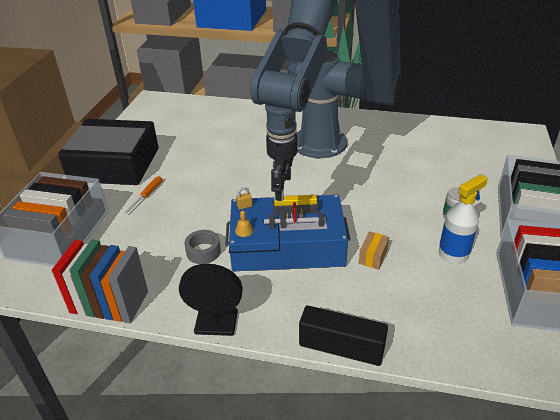

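View pics/wrist0.png

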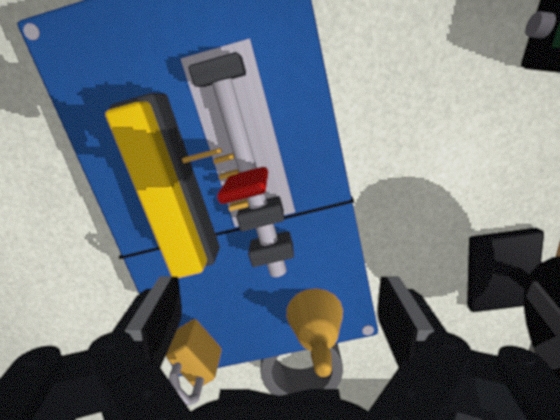

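The scene picture shows the chest with bell and padlock on the lid at the left, near (240,215). In the wrist view the catch is yellow from (130,110) to (190,270), the tab is red at (243,185), and the chest's +y points up and slightly left.

```bash
cat > pose.py <<'E'
from h import *
def est(im,d,P,tag):
    h=cv2.cvtColor(im,cv2.COLOR_RGB2HSV).astype(int); ok=d>0
    H,S,V=h[...,0],h[...,1],h[...,2]; z=P[...,2]
    bl=ok&(H>100)&(H<125)&(S>120)&(abs(z-.11)<.012)
    ye=ok&(H>22)&(H<33)&(S>180)&(z>.135)&(z<.18)
    re=ok&((H<6)|(H>174))&(S>150)&(z>.135)&(z<.19)
    for n,m in(('blue',bl),('yellow',ye),('red',re)):
        Q=P[m]
        if len(Q)<10: print(n,len(Q)); continue
        r=cv2.minAreaRect((Q[:,:2]*1000).astype(np.float32))
        print(tag,n,len(Q),'rect',np.round(r[0],1),np.round(r[1],1),round(r[2],2),'z pct',np.round(np.percentile(Q[:,2],[2,50,90,98])*1000,1))
        if n=='yellow':
            T=Q[Q[:,2]>np.percentile(Q[:,2],50)-.004]*1000
            r=cv2.minAreaRect(T[:,:2].astype(np.float32)); print('  top',np.round(r[0],1),np.round(r[1],1),round(r[2],2),np.median(T[:,2]))
        if n=='red': print('  med',np.round(np.median(Q,0)*1000,1), 'top', np.round(np.median(Q[Q[:,2]>.172],0)*1000,1))
E
python3 - <<'E'
from pose import *
for n in['scene','wrist']:
    f=np.load(n+'0.npz'); est(f['im'],f['d'],f['P'],n)
E
```

```text
scene blue 3672 rect [184.1  -4.7] [1443.3 1302. ] 4.36 z pct [ 99.7 111.  114.  116.1]
scene yellow 335 rect [546.   16.5] [ 30.  118.5] 14.77 z pct [142.  156.1 160.8 162.6]
  top [545.8  16.7] [ 28.9 118. ] 13.67 157.9298995653387
scene red 744 rect [687.9  91.4] [ 229.  1292.7] 23.39 z pct [135.4 155.2 162.8 175.3]
  med [ 848.4 -484.6  155.2] top [607.1  26.1 177.5]
wrist blue 58126 rect [667.7 -12.7] [307.4 448.6] 88.74 z pct [108.4 110.  110.8 111.4]
wrist yellow 7390 rect [545.   19.1] [ 25.9 119.8] 16.35 z pct [142.6 157.7 158.7 159.2]
  top [545.2  18.5] [ 23.2 118.2] 14.68 157.85782763188197
wrist red 1104 rect [602.6  27.5] [28.4  7.4] 13.71 z pct [138.  174.4 178.2 178.8]
  med [603.1  29.5 174.4] top [602.5  28.  177.4]
```

```bash
python3 -m crank '[{"dp":[0,-0.03,0],"delta_rot":[0,0,0],"fingers":0.05},{"dp":[0,-0.03,0],"delta_rot":[0,0,0],"fingers":0.05},{"dp":[0.001,-0.029,0],"delta_rot":[0,0,0],"fingers":0.05},{"dp":[0,0,0],"delta_rot":[0,0,-0.0134],"fingers":0.05},{"dp":[0,0,0],"delta_rot":[0,0,-0.0134],"fingers":0.05},{"dp":[0,0,0],"delta_rot":[0,0,-0.0134],"fingers":0.05},{"dp":[0,0,0.04],"delta_rot":[0,0,0],"fingers":0.05},{"dp":[0,0,0.04],"delta_rot":[0,0,0],"fingers":0.05},{"dp":[0,0,0],"delta_rot":[0,0,0],"fingers":0.05},{"dp":[0,0,0],"delta_rot":[0,0,0],"fingers":0.05}]'
python3 - <<'E'
from pose import *
s=manip.sense(); print(s['t'],s['tcp_pos'],R.from_quat(s['tool_rot']).as_euler('xyz',degrees=True),s['force'],s['finger_gap'])
m,im,d=cam('wrist'); P=cloud(m,d); est(im,d,P,'w'); np.savez('w1.npz',im=im,d=d,P=P)
cv2.imwrite('pics/w1.png',im[...,::-1])
E
```

```text
t: 0.93
tcp_pos: [0.5797, 0.0007, 0.2628]
tool_rot: [0.612, 0.791, -0.001, -0.002]
force: [-0.3, -0.1, 0.0]
finger_gap: 0.526
gripper_force: 0.0
0.9333 [0.57966302 0.00067665 0.2627866 ] [-1.79811739e+02 -8.75736027e-02  1.04469360e+02] [-0.26294403 -0.14804771  0.03818674] 0.5264962435913243
w blue 67486 rect [584.  -10.8] [199.1 290.4] 14.45 z pct [108.5 109.9 110.7 111.3]
w yellow 8818 rect [545.1  17.9] [ 23.1 119.2] 14.6 z pct [144.9 157.8 158.6 159.1]
  top [545.   18.5] [ 22.9 118.1] 14.56 157.8084461410111
w red 2060 rect [602.1  27. ] [29.1  8.3] 14.28 z pct [137.4 170.1 177.8 178.6]
  med [601.   29.2 170.1] top [601.8  27.9 177.1]
```

View pics/w1.png

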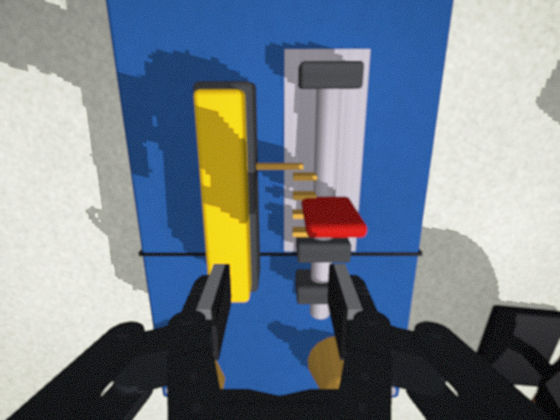

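The tool is square to the chest. The left tip at (220,268) lines up over the yellow catch, and the right tip at (337,268) is behind the red tab at (333,215).

```bash
python3 - <<'E'
from h import *
f=np.load('w1.npz'); P=f['P']; im=f['im']
c,s_=np.cos(np.radians(14.5)),np.sin(np.radians(14.5)); B=np.array([[c,-s_],[s_,c]])
o=np.array([.5450,.0185])-B@np.array([-.030,.026]); print('chest',o)
Q=P.reshape(-1,3).copy(); L=(Q[:,:2]-o)@B
pix=np.indices(f['d'].shape).reshape(2,-1).T
m=(f['d'].ravel()>0)&(Q[:,2]>.183)&(L[:,1]>-.06)&(L[:,1]<.06)
for n,k in(('left',m&(L[:,0]<0)),('right',m&(L[:,0]>0))):
    if k.sum(): 
        print(n,k.sum(),np.round(np.percentile(L[k],[1,50,99],axis=0)*1000,1).tolist(),np.round(np.percentile(Q[k,2],[1,5,50])*1000,1))
        t=k&(Q[:,2]<np.percentile(Q[k,2],15)); print('  tip',np.round(np.percentile(L[t],[2,50,98],axis=0)*1000,1).tolist())
E
python3 -m crank '[{"dp":[0,0,0.03],"delta_rot":[0,0,0],"fingers":0.05},{"dp":[0,0,0],"delta_rot":[0,0,0],"fingers":0.05}]'
```

```text
chest [0.58055431 0.00083956]
left 18609 [[-60.3, -8.9], [-36.5, 12.4], [-1.8, 18.8]] [199.8 213.5 255.4]
  tip [[-40.4, -8.7], [-25.0, 8.3], [-22.5, 13.7]]
right 18610 [[1.8, -8.9], [36.1, 12.4], [60.3, 18.8]] [199.5 213.2 255. ]
  tip [[21.9, -8.5], [24.4, 8.2], [40.1, 13.6]]
t: 1.15
tcp_pos: [0.5802, 0.0006, 0.2484]
tool_rot: [0.612, 0.791, -0.0, -0.001]
force: [-0.3, 0.5, -0.1]
finger_gap: 0.519
gripper_force: 0.0
```

```bash
python3 - <<'E'
from h import *
f=np.load('w1.npz'); P=f['P']
c,s_=np.cos(np.radians(14.5)),np.sin(np.radians(14.5)); B=np.array([[c,-s_],[s_,c]])
Q=P.reshape(-1,3); L=(Q[:,:2]-np.array([.58055,.00084]))@B
for z in range(185,260,6):
    k=(abs(Q[:,2]-z/1000)<.003)&(L[:,0]>.0)&(abs(L[:,1])<.05)&(f['d'].ravel()>0)
    if k.sum()>5: print(z,k.sum(),'y max',np.round(np.percentile(L[k,1],[5,50,99])*1000,1),'x',np.round(np.percentile(L[k,0],[1,99])*1000,1))
E
python3 -m crank '[{"dp":[-0.01,0,0],"delta_rot":[0,0,0],"fingers":0.05},{"dp":[0,0,0.02],"delta_rot":[0,0,0],"fingers":0.05},{"dp":[0,0,0.012],"delta_rot":[0,0,0],"fingers":0.05},{"dp":[0,0,0],"delta_rot":[0,0,0],"fingers":0.05},{"dp":[0,0,0],"delta_rot":[0,0,0],"fingers":0.05}]'
```

```text
191 18 y max [-3.1  0.4  9.3] x [21.8 22.2]
197 187 y max [-7.5  8.3 12.5] x [21.8 33.2]
203 297 y max [-6.4  8.1 12.6] x [21.9 35.3]
209 347 y max [-7.2  8.1 12.6] x [21.9 35.6]
215 397 y max [-6.   8.1 12.6] x [21.9 35.4]
221 441 y max [-6.5  8.2 12.5] x [21.9 35.5]
227 576 y max [-7.8  8.3 12.6] x [22.  33.8]
233 428 y max [-3.9  8.6 14.6] x [22.1 43.6]
239 995 y max [ 7.6 12.8 14.9] x [23.3 53.1]
245 2803 y max [-6.6  8.  14.8] x [22.1 54.9]
251 2544 y max [-7.8  3.8 13.8] x [22.1 56.3]
257 1649 y max [-6.8 12.9 18.6] x [17.9 58.5]
t: 1.57
tcp_pos: [0.5814, -0.0043, 0.2325]
tool_rot: [0.612, 0.79, -0.0, -0.001]
force: [-0.2, 0.4, -0.6]
finger_gap: 0.526
gripper_force: 0.0
```

```bash
python3 -m crank '[{"dp":[0,0,0.012],"delta_rot":[0,0,0],"fingers":0.05},{"dp":[0,0,0.008],"delta_rot":[0,0,0],"fingers":0.05},{"dp":[0,0,0.004],"delta_rot":[0,0,0],"fingers":0.05},{"dp":[0,0,0],"delta_rot":[0,0,0],"fingers":0.05},{"dp":[0,0,0],"delta_rot":[0,0,0],"fingers":0.05}]'
```

```text
t: 1.98
tcp_pos: [0.5825, -0.0044, 0.2215]
tool_rot: [0.612, 0.791, 0.0, 0.001]
force: [1.4, 0.2, 5.8]
finger_gap: 0.528
gripper_force: 2.4
```

```bash
python3 -m crank '[{"dp":[0,0,0.006],"delta_rot":[0,0,0],"fingers":0.05},{"dp":[0,0,0],"delta_rot":[0,0,0],"fingers":0.05},{"dp":[0,0,0],"delta_rot":[0,0,0],"fingers":0.05}]'
python3 - <<'E'
from pose import *
m,im,d=cam('wrist'); P=cloud(m,d); est(im,d,P,'w')
cv2.imwrite('pics/w2.png',im[...,::-1])
E
```

```text
t: 2.23
tcp_pos: [0.5825, -0.0044, 0.2187]
tool_rot: [0.612, 0.791, 0.0, 0.001]
force: [2.0, -0.2, 6.2]
finger_gap: 0.524
gripper_force: 2.9
w blue 78094 rect [583.5  -8.7] [199.9 255.2] 14.48 z pct [108.5 109.9 110.7 111.2]
w yellow 11955 rect [548.   21.1] [ 63.2 114.4] 41.4 z pct [144.3 147.9 148.7 149.3]
  top [548.   21.1] [ 63.2 114.4] 41.4 147.88019144086303
w red 4058 rect [605.   23.6] [27.3 27.6] 41.59 z pct [137.1 168.7 177.7 178.4]
  med [600.5  29.3 168.7] top [601.2  28.2 177.1]
```

View pics/w2.png

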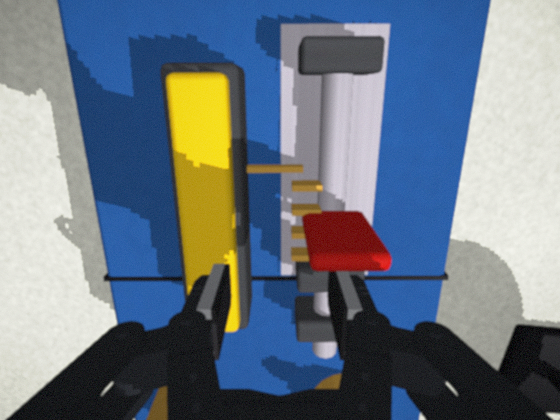

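The catch top is at 148 mm, about 10 mm down. The tab at (345,240) has not moved and the right finger is just behind it. Now I push.

```bash
python3 -m crank '[{"dp":[0.008,0,0],"delta_rot":[0,0,0],"fingers":0.05},{"dp":[0.008,0,0],"delta_rot":[0,0,0],"fingers":0.05},{"dp":[0.008,0,0],"delta_rot":[0,0,0],"fingers":0.05},{"dp":[0.008,0,0],"delta_rot":[0,0,0],"fingers":0.05},{"dp":[0.008,0,0],"delta_rot":[0,0,0],"fingers":0.05},{"dp":[0,0,0],"delta_rot":[0,0,0],"fingers":0.05}]'
python3 - <<'E'
from pose import *
m,im,d=cam('wrist'); P=cloud(m,d); est(im,d,P,'w')
E
```

```text
t: 2.78
tcp_pos: [0.5777, 0.0136, 0.2189]
tool_rot: [0.612, 0.791, -0.001, 0.002]
force: [0.8, -4.9, 4.9]
finger_gap: 0.523
gripper_force: 3.6
w blue 84715 rect [578.5   8.5] [199.2 256.1] 14.5 z pct [108.5 109.9 110.7 111.2]
w yellow 9627 rect [544.8  18.4] [ 23.7 118.7] 14.75 z pct [143.6 148.1 149.  149.6]
  top [544.8  18.4] [ 23.7 118.7] 14.75 148.13922351243113
w red 4272 rect [597.8  33.8] [28.7 23.6] 60.68 z pct [136.9 167.6 177.6 178.3]
  med [598.3  38.3 167.6] top [598.6  37.1 177. ]
```

```bash
python3 -m crank '[{"dp":[0.008,0,0.0003],"delta_rot":[0,0,0],"fingers":0.05},{"dp":[0.008,0,0],"delta_rot":[0,0,0],"fingers":0.05},{"dp":[0.008,0,0],"delta_rot":[0,0,0],"fingers":0.05},{"dp":[0.008,0,0],"delta_rot":[0,0,0],"fingers":0.05},{"dp":[0.008,0,0],"delta_rot":[0,0,0],"fingers":0.05},{"dp":[0.008,0,0],"delta_rot":[0,0,0],"fingers":0.05},{"dp":[0.008,0,0],"delta_rot":[0,0,0],"fingers":0.05},{"dp":[0.008,0,0],"delta_rot":[0,0,0],"fingers":0.05},{"dp":[0,0,0],"delta_rot":[0,0,0],"fingers":0.05}]'
python3 - <<'E'
from pose import *
m,im,d=cam('wrist'); P=cloud(m,d); est(im,d,P,'w')
E
```

```text
t: 3.58
tcp_pos: [0.5696, 0.0446, 0.2188]
tool_rot: [0.612, 0.791, -0.001, 0.002]
force: [0.2, -5.1, 7.2]
finger_gap: 0.53
gripper_force: 3.7
w blue 81794 rect [571.3  34.8] [197.7 247.9] 14.83 z pct [108.3 109.8 110.7 111.2]
w yellow 6054 rect [545.2  27.5] [95.2 71.5] 76.25 z pct [142.4 148.1 149.  149.6]
  top [544.4  27.9] [93.9 71.4] 75.01 148.16214885359165
w red 4229 rect [577.  55.] [62.5 25.1] 13.69 z pct [136.9 167.5 177.6 178.3]
  med [590.2  69.3 167.5] top [590.9  68.1 177. ]
```

```bash
python3 -m crank '[{"dp":[0.004,0,0],"delta_rot":[0,0,0],"fingers":0.05},{"dp":[0.004,0,0],"delta_rot":[0,0,0],"fingers":0.05},{"dp":[0.003,0,0],"delta_rot":[0,0,0],"fingers":0.05},{"dp":[0.002,0,0],"delta_rot":[0,0,0],"fingers":0.05},{"dp":[0,0,0],"delta_rot":[0,0,0],"fingers":0.05},{"dp":[0,0,0],"delta_rot":[0,0,0],"fingers":0.05}]'
python3 - <<'E'
from pose import *
m,im,d=cam('wrist'); P=cloud(m,d); est(im,d,P,'w')
E
```

```text
t: 4.13
tcp_pos: [0.5681, 0.0504, 0.2189]
tool_rot: [0.612, 0.791, -0.001, 0.002]
force: [0.1, -5.7, 5.6]
finger_gap: 0.526
gripper_force: 3.8
w blue 77484 rect [570.4  37.8] [197.3 241.9] 14.59 z pct [108.3 109.8 110.7 111.2]
w yellow 5335 rect [542.8  25.7] [ 23.6 104.2] 14.63 z pct [142.3 148.1 149.  149.7]
  top [542.4  27.3] [ 23.6 100.9] 14.66 148.1714414160621
w red 4238 rect [591.3  71.9] [25.6 23.4] 46.89 z pct [136.8 167.4 177.7 178.3]
  med [588.8  75.1 167.4] top [589.3  73.9 177. ]
```

```bash
python3 -m crank '[{"dp":[0.002,0,0],"delta_rot":[0,0,0],"fingers":0.05},{"dp":[0.001,0,0],"delta_rot":[0,0,0],"fingers":0.05},{"dp":[0,0,0],"delta_rot":[0,0,0],"fingers":0.05},{"dp":[0,0,0],"delta_rot":[0,0,0],"fingers":0.05}]'
```

```text
t: 4.52
tcp_pos: [0.568, 0.0513, 0.2189]
tool_rot: [0.612, 0.791, -0.001, 0.003]
force: [1.3, -8.6, 5.6]
finger_gap: 0.526
gripper_force: 5.4
```

The force has risen at the end of travel, so I let the catch up by lifting straight, then clear the area.

```bash
python3 -m crank '[{"dp":[0,0,-0.01],"delta_rot":[0,0,0],"fingers":0.05},{"dp":[0,0,-0.01],"delta_rot":[0,0,0],"fingers":0.05},{"dp":[0,0,-0.01],"delta_rot":[0,0,0],"fingers":0.05},{"dp":[-0.01,0,-0.01],"delta_rot":[0,0,0],"fingers":0.05},{"dp":[-0.01,0,-0.04],"delta_rot":[0,0,0],"fingers":0.05},{"dp":[0,0,-0.06],"delta_rot":[0,0,0],"fingers":0.05},{"dp":[0,0,-0.06],"delta_rot":[0,0,0],"fingers":0.05},{"dp":[0,0,0],"delta_rot":[0,0,0],"fingers":0.05},{"dp":[0,0,0],"delta_rot":[0,0,0],"fingers":0.05}]'
python3 - <<'E'
from pose import *
m,im,d=cam('wrist'); P=cloud(m,d); est(im,d,P,'w')
m,im,d=cam('scene'); est(im,d,cloud(m,d),'s'); cv2.imwrite('pics/s3.png',im[...,::-1])
E
```

```text
t: 5.27
tcp_pos: [0.5696, 0.0442, 0.3194]
tool_rot: [0.612, 0.791, 0.001, 0.001]
force: [-0.2, -0.4, -0.1]
finger_gap: 0.526
gripper_force: 0.0
w blue 45445 rect [671.6  18.7] [387.2 328.1] 13.87 z pct [108.4 109.9 110.8 111.4]
w yellow 4686 rect [679.5 -47.3] [ 97.9 394.5] 63.35 z pct [147.8 157.8 158.7 159.2]
  top [544.2  19.1] [ 23.7 117. ] 14.68 157.86391373232806
w red 996 rect [729.9  -2.9] [ 22.1 343.5] 61.5 z pct [137.5 171.9 178.  178.6]
  med [588.4  75.1 171.9] top [588.9  74.  177.2]
s blue 3650 rect [227.5 239.7] [1172.4 1940. ] 30.61 z pct [ 99.4 110.9 114.  116. ]
s yellow 389 rect [551.8 -29. ] [ 40.5 210.7] 6.0 z pct [143.8 157.4 161.1 162.7]
  top [545.   16.3] [ 28.5 118.2] 15.06 158.52685749571316
s red 759 rect [691.2  92.3] [ 231.2 1291.5] 23.63 z pct [135.3 155.2 162.8 177.4]
  med [ 846.9 -484.1  155.2] top [599.4  72.5 179.1]
```

View pics/s3.png

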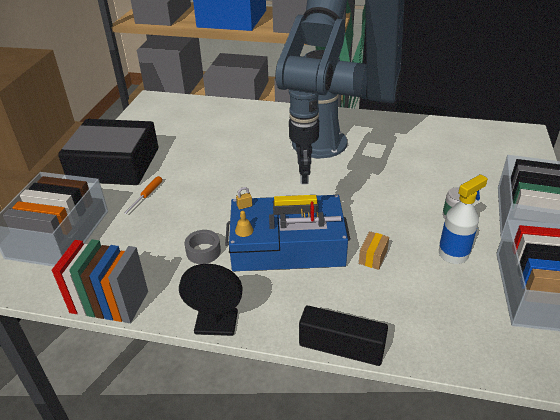

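The tab is drawn and now at (312,213), the catch is back up with its top at 158 mm, and the chest, bell, padlock and the rest have not moved.

```bash
python3 -c "
from station import manip
print(manip.sign_off())"
```

```text
the job is handed in; nothing more can be done
None
```

I drew the bolt to its stop (about 48 mm by camera) with the catch held down throughout, the catch sprang back up to lock it, nothing else moved in the final picture, and I handed the job in; no verdict came back.

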